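# Scan the refill jar and find the full salt tin

### The job

The empty jar is to be refilled: turn it where it stands so that its label squarely faces the code reader's window, and let go of it. Then heft the three identical tins on the board to feel which is the full one: going from the robot's left to its right, lift each a few centimetres straight up and set it back where it stood. Finish while holding the heaviest tin up in the gripper, upright and still, with its base higher than the lids of the two tins left on the board; knock nothing over and leave everything else where it is.

Things in the scene. Friction and masses are not known exactly. Their poses are not given: they have to be found in the camera images.
- jar: closed empty glass jar, 54 mm across, 97 mm tall overall, 0.18 kg, standing loose on the shelf in front of the reader's window. Glass to 78 mm, then a flat steel lid to 92 mm with a 5 mm high, 6 mm wide straight rib on top that runs from the lid's centre to its edge on the label's side. Origin: centre of the underside; z up; x points out through the middle of the label (and along the rib).
- jar_label (a point): middle of the white paper code label on the jar's side, 27 mm from the jar's axis and 45 mm up
- reader: fixed grey code-reader block, foot 70 x 90 mm, body 50 mm deep, 80 mm wide and 75 mm tall, with a dark window in its front face. Origin: centre of the underside; its front looks along its own -x; z up. The jar's axis starts about 115 mm in front of the origin, on the window's centre line.
- reader_window (a point): centre of the reader's window, on its front face, 45 mm above the shelf
- board: fixed bamboo board 130 x 370 mm, 8 mm thick, on which the three tins stand in a row along its y, about 115 mm apart. Origin: centre of the underside; +y points to the row's left end as the robot sees it, x across the row away from the robot, z up.
- tin_k: one of three outwardly identical closed round steel salt tins, 64 mm across the lid, body 62 mm across, 95 mm tall, flat lid (the lid skirt is the top 16 mm). They stand in a row on the wooden board, in any order; by their contents they differ in weight (0.1 to 0.62 kg; the heaviest is at least 0.2 kg heavier than either other). Origin: centre of the underside; z up its axis.
- tin_m: one of three outwardly identical closed round steel salt tins, 64 mm across the lid, body 62 mm across, 95 mm tall, flat lid (the lid skirt is the top 16 mm). They stand in a row on the wooden board, in any order; by their contents they differ in weight (0.1 to 0.62 kg; the heaviest is at least 0.2 kg heavier than either other). Origin: centre of the underside; z up its axis.
- tin_p: one of three outwardly identical closed round steel salt tins, 64 mm across the lid, body 62 mm across, 95 mm tall, flat lid (the lid skirt is the top 16 mm). They stand in a row on the wooden board, in any order; by their contents they differ in weight (0.1 to 0.62 kg; the heaviest is at least 0.2 kg heavier than either other). Origin: centre of the underside; z up its axis.
- dish: bystander: small blue ceramic sauce dish, 90 mm across, 22 mm tall; origin centre of the underside
- funnel: bystander: red plastic funnel standing mouth down, 90 mm across, 95 mm tall; origin centre of the underside
- mill: bystander: wooden pepper mill, 52 mm across, 137 mm tall; origin centre of the underside
- mug: bystander: white mug, 76 mm across, 85 mm tall; origin centre of the underside
- spoon: bystander: steel spoon lying flat on the shelf
- bottle: bystander: amber sauce bottle, 60 mm across, 170 mm tall; origin centre of the underside
- carousel_jar (a point): bystander: top of one of the four jars on the rotating steel spice carousel (200 mm across, about 200 mm tall)
Things that resemble listed ones, but are neither listed nor needed, are in the scene too. What is shaped like the tin_m but green or yellow is not meant.

How it is judged:
On the way, in this order (a step that is already met when the one before it is completed fails the run):
1. the jar's label faces the reader and the jar is let go (angle between the x axis of jar and the x axis of reader, either way round below 0.3 rad and x of reader_window in the frame of jar between 0.05 and 0.14 m and y of jar in the frame of reader between -0.02 and 0.02 m and angle between jar's own z axis and vertical below 0.1 rad and height (world z) of jar below 0.005 m and contact force between the fingers and jar below 0.2 N), for 0.2 s.
2. the left tin is lifted at least 15 mm off the board in the gripper (((z of tin_k in the frame of board above 0.023 m and contact force between the fingers and tin_k above 0.5 N and y of tin_k in the frame of board between 0.0575 and 0.2 m) or (z of tin_m in the frame of board above 0.023 m and contact force between the fingers and tin_m above 0.5 N and y of tin_m in the frame of board between 0.0575 and 0.2 m) or (z of tin_p in the frame of board above 0.023 m and contact force between the fingers and tin_p above 0.5 N and y of tin_p in the frame of board between 0.0575 and 0.2 m))), for 0.2 s.
3. then the middle tin likewise (((z of tin_k in the frame of board above 0.023 m and contact force between the fingers and tin_k above 0.5 N and y of tin_k in the frame of board between -0.0575 and 0.0575 m) or (z of tin_m in the frame of board above 0.023 m and contact force between the fingers and tin_m above 0.5 N and y of tin_m in the frame of board between -0.0575 and 0.0575 m) or (z of tin_p in the frame of board above 0.023 m and contact force between the fingers and tin_p above 0.5 N and y of tin_p in the frame of board between -0.0575 and 0.0575 m))), for 0.2 s.
4. then the right tin likewise (((z of tin_k in the frame of board above 0.023 m and contact force between the fingers and tin_k above 0.5 N and y of tin_k in the frame of board between -0.2 and -0.0575 m) or (z of tin_m in the frame of board above 0.023 m and contact force between the fingers and tin_m above 0.5 N and y of tin_m in the frame of board between -0.2 and -0.0575 m) or (z of tin_p in the frame of board above 0.023 m and contact force between the fingers and tin_p above 0.5 N and y of tin_p in the frame of board between -0.2 and -0.0575 m))), for 0.2 s.
At the end, for the whole second after the job is handed in: Heaviest tin held by the fingers alone, base over 105 mm above the shelf, upright to 0.3 rad, still; the other two (under 3.8 N each) upright on the board within 30 mm of their start, untouched; jar upright 50-140 mm before the window, label within 0.3 rad of square (angle between the x axis of jar and the x axis of reader, either way round below 0.3 rad and x of reader_window in the frame of jar between 0.05 and 0.14 m and y of jar in the frame of reader between -0.02 and 0.02 m and angle between jar's own z axis and vertical below 0.1 rad and height (world z) of jar below 0.005 m and (((height (world z) of tin_k above 0.105 m and angle between tin_k's own z axis and vertical below 0.3 rad and linear speed of tin_k below 0.05 m/s and contact force between the fingers and tin_k above 1 N and contact force between tin_k and tin_m below 0.2 N and contact force between tin_k and tin_p below 0.2 N and contact force between tin_k and jar below 0.2 N and contact force between tin_k and reader below 0.2 N and contact force between tin_k and board below 0.2 N and contact force between tin_k and dish below 0.2 N and contact force between tin_k and funnel below 0.2 N and contact force between tin_k and mill below 0.2 N and contact force between tin_k and mug below 0.2 N and contact force between tin_k and spoon below 0.2 N and contact force between tin_k and bottle below 0.2 N) and (distance of each of tin_m, tin_p from where it was at the start of the episode below 0.03 m and angle between each of tin_m, tin_p's own z axis and vertical below 0.1 rad and z of each of tin_m, tin_p in the frame of board below 0.012 m and linear speed of each of tin_m, tin_p below 0.03 m/s and contact force between the fingers and tin_m below 0.2 N and contact force between tin_m and board between 0.5 and 3.8 N and contact force between the fingers and tin_p below 0.2 N and contact force between tin_p and board between 0.5 and 3.8 N)) or ((height (world z) of tin_m above 0.105 m and angle between tin_m's own z axis and vertical below 0.3 rad and linear speed of tin_m below 0.05 m/s and contact force between the fingers and tin_m above 1 N and contact force between tin_m and tin_k below 0.2 N and contact force between tin_m and tin_p below 0.2 N and contact force between tin_m and jar below 0.2 N and contact force between tin_m and reader below 0.2 N and contact force between tin_m and board below 0.2 N and contact force between tin_m and dish below 0.2 N and contact force between tin_m and funnel below 0.2 N and contact force between tin_m and mill below 0.2 N and contact force between tin_m and mug below 0.2 N and contact force between tin_m and spoon below 0.2 N and contact force between tin_m and bottle below 0.2 N) and (distance of each of tin_k, tin_p from where it was at the start of the episode below 0.03 m and angle between each of tin_k, tin_p's own z axis and vertical below 0.1 rad and z of each of tin_k, tin_p in the frame of board below 0.012 m and linear speed of each of tin_k, tin_p below 0.03 m/s and contact force between the fingers and tin_k below 0.2 N and contact force between tin_k and board between 0.5 and 3.8 N and contact force between the fingers and tin_p below 0.2 N and contact force between tin_p and board between 0.5 and 3.8 N)) or ((height (world z) of tin_p above 0.105 m and angle between tin_p's own z axis and vertical below 0.3 rad and linear speed of tin_p below 0.05 m/s and contact force between the fingers and tin_p above 1 N and contact force between tin_p and tin_k below 0.2 N and contact force between tin_p and tin_m below 0.2 N and contact force between tin_p and jar below 0.2 N and contact force between tin_p and reader below 0.2 N and contact force between tin_p and board below 0.2 N and contact force between tin_p and dish below 0.2 N and contact force between tin_p and funnel below 0.2 N and contact force between tin_p and mill below 0.2 N and contact force between tin_p and mug below 0.2 N and contact force between tin_p and spoon below 0.2 N and contact force between tin_p and bottle below 0.2 N) and (distance of each of tin_k, tin_m from where it was at the start of the episode below 0.03 m and angle between each of tin_k, tin_m's own z axis and vertical below 0.1 rad and z of each of tin_k, tin_m in the frame of board below 0.012 m and linear speed of each of tin_k, tin_m below 0.03 m/s and contact force between the fingers and tin_k below 0.2 N and contact force between tin_k and board between 0.5 and 3.8 N and contact force between the fingers and tin_m below 0.2 N and contact force between tin_m and board between 0.5 and 3.8 N)))); the arm keeps its last pose, push and grip.
It fails at once if a tin or the jar is tipped over (angle between any of tin_k, tin_m, tin_p, jar's own z axis and vertical above 0.6 rad).
It fails at once if a bystander is shifted by more than 30 mm (distance of any of dish, funnel, mill, mug, spoon, bottle, carousel_jar from where it was at the start of the episode above 0.03 m).
It also fails if it takes over 72 s, if anything falls off the work surface, if the arm or the gripper's body presses on something with over 40 N, if the wrist force passes 120 N, or if a joint passes its speed limit or range.

### The arm

A 6-joint arm with a two-finger parallel gripper is mounted at the origin on the work surface. World frame = base frame: x ahead of the robot, y to its left, z up, the work surface at z = 0. Lengths are in m, angles in rad, forces in N, time in s.
With the tool pointing down it reaches from about 0.375 to 0.925 m from the base axis. Payload 5.7 kg.
Tool frame: the origin (TCP) lies midway between the tips of the shut fingers; the grasp point (between the pads) lies 19 mm behind it; z points along the fingers, x is the direction in which the jaws open and shut, and the axes are right-handed (so a half turn about z gives the same grasp; the last joint's range is limited). The gripper opens to 88 mm and grips with 3 to 60 N. Pads are 20 mm wide; open, the fingers measure 115 mm over their backs; the gripper's body (75 mm by 178 mm) begins 61 mm behind the grasp point.
Start: joints at [-1.339, 0.359, 1.51, -0, 1.272, -0.115], TCP at [0.204, -0.564, 0.223] pointing down, gripper open.
Joint ranges: [-2.97, 2.97], [-1.01, 2.36], [0.21, 2.38], [-0.96, 4.11], [0.2, 2.71], [-2.98, 2.98]. Speed limits (rad/s): [2.39, 2.39, 3.14, 3.14, 3.14, 3.14].

### API

Orientations are given as a unit quaternion [x, y, z, w].
In Python, from bench import move_ptp, servo_line, goto_joints, move_gripper, sleep, inverse_kinematics, capture, PlanningError, close_job, spot_in, silhouettes, current_clock, current_joint_pos, current_qvel, current_joint_torque, current_position, current_orientation, current_force, current_torque, current_finger_gap gives the robot as it stands. Calls block until the motion is done:
- move_ptp(position, orientation): joint-space move of the TCP to a pose.
- servo_line(position, orientation=None, rate=0.15, contact_N=None): straight line of the TCP; orientation=None keeps the orientation; rate is the mean speed in m/s. With contact_N (N) it stops when the force on the tool has changed by that much, and returns True; else False.
- goto_joints(angles): joint-space move.
- move_gripper(opening): finger opening in m; the grip force is fixed at half the most; returns when the fingers have stopped.
- sleep(seconds).
- inverse_kinematics(position, orientation): joint angles nearest the present ones, or None.
- capture(name): name is "scene" or "top" or "wrist"; returns a dict with "image" (420x560x3 uint8, blue, green, red), "range_z" (420x560 float32, m along the optical axis (not along the pixel's ray), 0 where there is no reading), "intrinsics" (3x3 intrinsics, pixels), "R" (3x3) and "t" (3): a world point X has camera coordinates R X + t. Camera axes: x right, y down, z forward; pixel columns grow to the right and rows downward; lengths in m; the calibration is good to about 2 mm. The wrist camera is an equidistant fisheye: a pixel r from the principal point sees the ray r / f radians off the axis. A picture is of the moment at which its call begins.
A pose or a line that the arm cannot do raises PlanningError and nothing moves.
- close_job(): hands the job in, once; it reports no verdict.
Trained networks look in the newest picture that a camera, given by its name, has taken for a name from the list of things; names that differ only in an ending like _2 or _b are one class to them, and where a whole thing is asked for, a point or a joint stands for the part that bears it (a point fixed in the world has none). Each returns a list of dicts, best first, with "conf" (0 to 1); they miss things now and then, are a little off and sometimes report something else, mostly with a low value. They report only what shows in the picture. A call takes as long as a camera call. They do not tell look-alikes from the thing itself.
- spot_in(camera, query): "xy" ([column, row] in pixels, amid what is visible of it).
- silhouettes(camera, query): "region" (420x560 bool, what is visible of it) and "xy" ([column, row] in pixels, amid what is visible of it).
Readings, each from a call of its own:
- current_clock(): time.
- current_joint_pos(): joint angles.
- current_qvel(): joint speeds.
- current_joint_torque(): joint torques, N m.
- current_position(): TCP position.
- current_orientation(): TCP orientation.
- current_force(): force on the tool from outside, world axes, zero at the start.
- current_torque(): the same for the moment, N m.
- current_finger_gap(): finger opening in m.
Only numpy, scipy, OpenCV 4.12 (cv2) and the standard library are available. Lean on these libraries where they do the work, as an engineer would, in place of code of your own. Each camera call takes 0.05 s, during which the arm holds its last target.

## Working session

There is one attempt and no reset: what is moved stays moved. The work goes in short steps, each a Python script; the robot and the scene stay as the last script left them, time stands still between calls to the robot, and variables do not carry over. Pictures are saved under pics/ and viewed, and the job is handed in when it is done.

```bash
ls; mkdir -p pics; cat > h.py <<'E'
import numpy as np, cv2
from bench import *
def world(c,u,v,z=None):
    K=c["intrinsics"];R=np.array(c["R"]);t=np.array(c["t"])
    d=np.array([(u-K[0][2])/K[0][0],(v-K[1][2])/K[1][1],1.])
    o=-R.T@t; w=R.T@d
    if z is None:
        return o+w*c["range_z"][int(round(v)),int(round(u))]
    return o+w*(z-o[2])/w[2]
def cloud(c,mask):
    v,u=np.nonzero(mask&(c["range_z"]>0)); K=c["intrinsics"];R=np.array(c["R"]);t=np.array(c["t"])
    Z=c["range_z"][v,u]; P=np.stack([(u-K[0][2])/K[0][0]*Z,(v-K[1][2])/K[1][1]*Z,Z])
    return (R.T@(P-t[:,None])).T
E
python3 - <<'E'
from h import *
print(current_clock())
for n in("scene","top"):
    c=capture(n); cv2.imwrite(f"pics/{n}0.png",c["image"])
    np.save(f"{n}.npy",c,allow_pickle=True)
    print(n,c["R"],c["t"],c["intrinsics"])
    for q in("tin_k","jar","jar_label","reader","reader_window","board","mill","bottle","mug","funnel","dish","carousel_jar","spoon"):
        for d in spot_in(n,q)[:5]:
            u,v=d["xy"];print(q,round(d["conf"],2),np.round(d["xy"]),np.round(world(c,u,v),3))
print(current_clock())
E
```

```text
pics
0.0
scene [[ 0.42039798  0.90731695  0.00644192]
 [ 0.58722517 -0.26665998 -0.76423757]
 [-0.69168789  0.32506678 -0.64490266]] [-0.33464253 -0.22755969  1.55523622] [[421.74647885   0.         281.29530454]
 [  0.         421.74647885 214.76711734]
 [  0.           0.           1.        ]]
tin_k 0.91 [334. 209.] [0.588 0.258 0.085]
tin_k 0.88 [292. 200.] [0.496 0.171 0.079]
tin_k 0.82 [220. 204.] [ 0.444 -0.026  0.094]
tin_k 0.72 [229. 239.] [ 0.587 -0.051  0.091]
tin_k 0.62 [145. 274.] [ 0.606 -0.269  0.079]
jar 0.75 [299. 226.] [0.598 0.143 0.071]
jar_label 0.85 [301. 228.] [0.6   0.148 0.064]
jar_label 0.22 [173. 226.] [ 0.377 -0.158  0.002]
reader 0.64 [334. 249.] [0.715 0.187 0.071]
reader_window 0.61 [337. 248.] [0.711 0.196 0.068]
board 0.78 [181. 276.] [ 0.583 -0.185  0.009]
board 0.62 [229. 240.] [ 0.585 -0.051  0.084]
mill 0.66 [237. 312.] [ 0.808 -0.111  0.089]
bottle 0.79 [397. 184.] [0.575 0.48  0.097]
mug 0.68 [163. 334.] [ 0.794 -0.267  0.086]
funnel 0.9 [304. 304.] [0.808 0.053 0.031]
dish 0.84 [252. 197.] [0.349 0.106 0.006]
carousel_jar 0.56 [365. 159.] [0.42
[... 550 characters left out ...]
8 0.28  0.094]
tin_k 0.68 [428. 205.] [ 0.571 -0.254  0.101]
jar_label 0.8 [262. 213.] [0.564 0.159 0.095]
reader 0.9 [242. 174.] [0.668 0.208 0.076]
reader 0.46 [340. 217.] [ 0.548 -0.034  0.103]
reader_window 0.78 [239. 173.] [0.67  0.216 0.072]
board 0.7 [372. 218.] [ 0.549 -0.128  0.036]
board 0.39 [385. 213.] [ 0.555 -0.147  0.099]
mill 0.72 [364. 128.] [ 0.768 -0.101  0.117]
bottle 0.9 [131. 224.] [0.542 0.479 0.122]
mug 0.84 [422. 139.] [ 0.764 -0.283  0.001]
funnel 0.63 [262. 215.] [0.558 0.158 0.092]
funnel 0.61 [296. 133.] [0.776 0.064 0.059]
dish 0.67 [284. 291.] [0.362 0.107 0.002]
carousel_jar 0.56 [120. 306.] [0.339 0.533 0.031]
spoon 0.71 [376. 311.] [ 0.305 -0.133  0.009]
1.4
```

View pics/scene0.png

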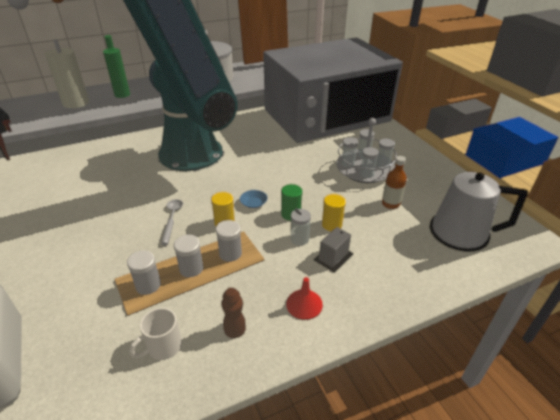

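View pics/top0.png

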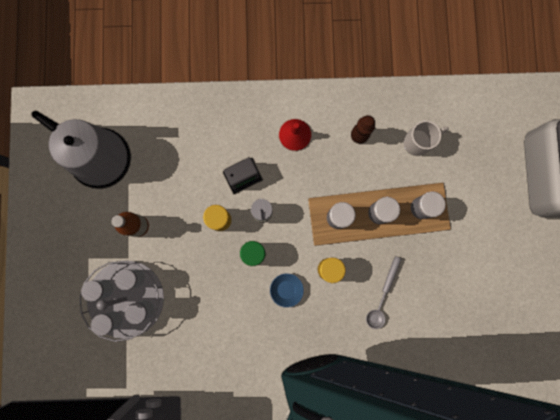

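```bash
python3 - <<'E'
from h import *
for n in("top","scene"):
    c=np.load(f"{n}.npy",allow_pickle=True).item()
    print(n,-np.array(c["R"]).T@c["t"])
    P=cloud(c,np.ones((420,560),bool))
    tab=P[(abs(P[:,0]-.45)<.15)&(abs(P[:,1])<.3)]
    print("table z med",np.median(tab[:,2]))
    for nm,(x,y) in dict(L=(.56,-.04),M=(.57,-.15),R=(.58,-.26),jar=(.58,.155),green=(.47,.18),yel=(.55,.28),yel2=(.43,-.01),mill=(.79,-.1),fun=(.79,.06)).items():
        Q=P[np.hypot(P[:,0]-x,P[:,1]-y)<.055]
        s=Q[(Q[:,2]>.082)]
        if len(s)<5: continue
        lo,hi=s.min(0),s.max(0); print(nm,len(s),np.round(lo,3),np.round(hi,3),np.round((lo+hi)[:2]/2,3),np.round(np.median(s,0),3))
c=np.load("top.npy",allow_pickle=True).item()
im=c["image"]
cv2.imwrite("pics/topz.png",cv2.resize(im[150:250,200:300],None,fx=6,fy=6,interpolation=cv2.INTER_CUBIC))
P=cloud(c,np.ones((420,560),bool))
# reader top
Q=P[(np.hypot(P[:,0]-.67,P[:,1]-.205)<.08)&(P[:,2]>.06)&(P[:,2]<.085)]
r=cv2.minAreaRect(Q[:,:2].astype(np.float32)*1000);print("reader",r,np.median(Q,0))
hsv=im
E
```

```text
top [0.45055442 0.11948858 1.28002339]
table z med 0.0011371907580572207
L 517 [ 0.522 -0.073  0.086] [ 0.585 -0.011  0.109] [ 0.554 -0.042] [ 0.553 -0.041  0.102]
M 533 [ 0.532 -0.185  0.084] [ 0.595 -0.122  0.109] [ 0.563 -0.154] [ 0.562 -0.152  0.102]
R 546 [ 0.542 -0.3    0.083] [ 0.604 -0.236  0.108] [ 0.573 -0.268] [ 0.573 -0.266  0.101]
jar 355 [0.547 0.133 0.082] [0.599 0.186 0.101] [0.573 0.16 ] [0.573 0.159 0.092]
green 518 [0.432 0.154 0.085] [0.494 0.216 0.1  ] [0.463 0.185] [0.464 0.185 0.095]
yel 509 [0.526 0.244 0.085] [0.587 0.307 0.102] [0.557 0.275] [0.557 0.274 0.094]
yel2 522 [ 0.385 -0.044  0.083] [0.447 0.019 0.1  ] [ 0.416 -0.013] [ 0.417 -0.012  0.094]
mill 301 [ 0.756 -0.134  0.085] [ 0.801 -0.089  0.14 ] [ 0.779 -0.111] [ 0.774 -0.107  0.123]
fun 39 [0.777 0.058 0.082] [0.792 0.074 0.098] [0.785 0.066] [0.784 0.066 0.093]
scene [ 1.35004988 -0.26260986  0.83122206]
table z med 0.006102237168512605
L 442 [ 0.523 -0.075  0.082] [ 0.591 -0.012  0.107] [ 0.557 -0.043] [ 0.567 -0.045  0.102]
M 488 [ 0.535 -0.187  0.082] [ 0.601 -0.123  0.108] [ 0.568 -0.155] [ 0.578 -0.156  0.103]
R 548 [ 0.545 -0.3    0.082] [ 0.611 -0.238  0.107] [ 0.578 -0.269] [ 0.588 -0.269  0.102]
jar 249 [0.552 0.131 0.082] [0.605 0.184 0.101] [0.578 0.158] [0.582 0.156 0.092]
green 289 [0.438 0.152 0.082] [0.503 0.215 0.099] [0.47  0.184] [0.476 0.181 0.095]
yel 306 [0.527 0.241 0.082] [0.594 0.306 0.099] [0.561 0.274] [0.568 0.27  0.094]
yel2 307 [ 0.39  -0.046  0.082] [0.456 0.018 0.099] [ 0.423 -0.014] [ 0.429 -0.016  0.095]
mill 485 [ 0.771 -0.137  0.082] [ 0.81  -0.091  0.14 ] [ 0.79  -0.114] [ 0.797 -0.117  0.108]
fun 52 [0.784 0.055 0.082] [0.798 0.071 0.098] [0.791 0.063] [0.794 0.063 0.093]
reader ((674.8218383789062, 211.45730590820312), (53.66459274291992, 78.94806671142578), 24.585220336914062) [0.67273263 0.21052    0.07383495]
```

View pics/topz.png

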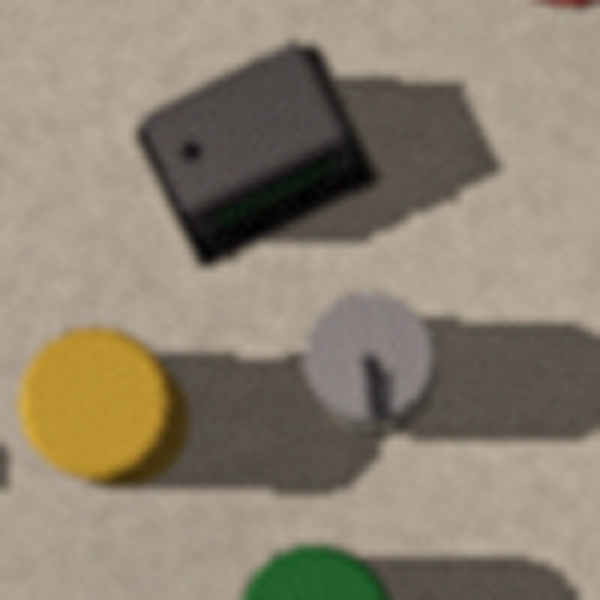

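```bash
cat >> h.py <<'E'
from scipy.spatial.transform import Rotation as Ro
def down(a):
    ca,sa=np.cos(a),np.sin(a)
    return Ro.from_matrix(np.array([[ca,sa,0],[sa,-ca,0],[0,0,-1]])).as_quat()
E
python3 - <<'E'
from h import *
c=np.load("top.npy",allow_pickle=True).item()
print("t",current_clock(),current_orientation())
P=cloud(c,np.ones((420,560),bool))
# rib: dark pixels on lid
u0,v0=262,211
im=c["image"].astype(int).sum(2)
for a in range(0,360,20):
    q=inverse_kinematics([.575,.159,.045],down(np.radians(a)))
    print(a,None if q is None else np.round(q,2))
m=silhouettes("top","reader")
for d in m:
    Q=cloud(c,d["region"]);Q=Q[Q[:,2]>.065]
    print(d["conf"],d["xy"],len(Q),cv2.minAreaRect(Q[:,:2].astype(np.float32)*1000) if len(Q)>3 else 0)
E
```

```text
t 1.4 [ 8.18515056e-01 -5.74485074e-01 -3.99713026e-05 -3.96476836e-05]
0 [ 0.15  0.56  1.69 -0.    0.9   0.15]
20 [ 0.15  0.56  1.69 -0.    0.9  -0.2 ]
40 [ 0.15  0.56  1.69 -0.    0.9  -0.54]
60 [ 0.15  0.56  1.69 -0.    0.9  -0.89]
80 [ 0.15  0.56  1.69 -0.    0.9  -1.24]
100 [ 0.15  0.56  1.69 -0.    0.9  -1.59]
120 [ 0.15  0.56  1.69 -0.    0.9  -1.94]
140 [ 0.15  0.56  1.69 -0.    0.9  -2.29]
160 [ 0.15  0.56  1.69 -0.    0.9  -2.64]
180 None
200 [ 0.15  0.56  1.69 -0.    0.9   2.95]
220 [ 0.15  0.56  1.69 -0.    0.9   2.6 ]
240 [ 0.15  0.56  1.69 -0.    0.9   2.25]
260 [ 0.15  0.56  1.69 -0.    0.9   1.9 ]
280 [ 0.15  0.56  1.69 -0.    0.9   1.55]
300 [ 0.15  0.56  1.69 -0.    0.9   1.2 ]
320 [ 0.15  0.56  1.69 -0.    0.9   0.85]
340 [ 0.15  0.56  1.69 -0.    0.9   0.5 ]
0.86 [241.9, 176.6] 592 ((674.0333862304688, 211.28564453125), (51.88795852661133, 78.94475555419922), 24.05154037475586)
```

```bash
python3 - <<'E'
from h import *
move_ptp([.56,.159,.25],down(np.radians(80)))
c=capture("wrist"); cv2.imwrite("pics/w1.png",c["image"]); np.save("w1.npy",c,allow_pickle=True)
for q in("jar","jar_label","reader","tin_k"):
    for d in spot_in("wrist",q)[:3]: print(q,d)
print(current_clock(),current_position(),current_force(),c["intrinsics"],-np.array(c["R"]).T@c["t"])
E
```

```text
jar {'xy': [284.6, 208.9], 'conf': 0.95}
jar_label {'xy': [337.2, 265.8], 'conf': 0.7}
jar_label {'xy': [289.0, 209.3], 'conf': 0.69}
reader {'xy': [334.2, 265.0], 'conf': 0.95}
tin_k {'xy': [119.6, 223.3], 'conf': 0.93}
tin_k {'xy': [385.3, 176.8], 'conf': 0.82}
tin_k {'xy': [58.9, 239.8], 'conf': 0.63}
4.5417 [0.56012237 0.1586168  0.24997515] [ 0.09943458  0.32643987 -0.19597559] [[325.1922621    0.         283.36906335]
 [  0.         325.1922621  213.0714103 ]
 [  0.           0.           1.        ]] [0.49349823 0.17177779 0.41106252]
```

View pics/w1.png

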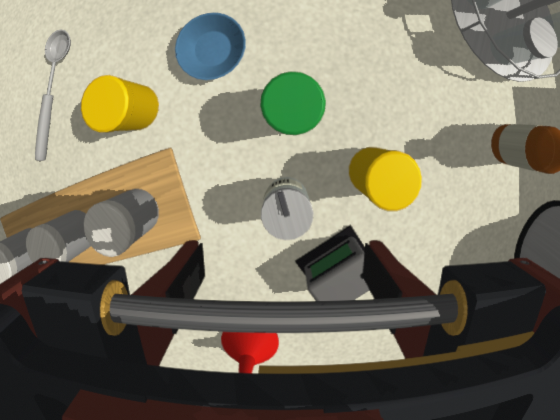

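```bash
cat >> h.py <<'E'
def wray(c,u,v):
    K=c["intrinsics"];x=(u-K[0][2])/K[0][0];y=(v-K[1][2])/K[1][1];r=np.hypot(x,y)+1e-9
    d=np.stack([np.sin(r)*x/r,np.sin(r)*y/r,np.cos(r)],-1)
    R=np.array(c["R"]); return -R.T@np.array(c["t"]), d@R, d
def wpt(c,u,v,z):
    o,w,_=wray(c,np.asarray(u,float),np.asarray(v,float)); return o+w*((z-o[2])/w[...,2])[...,None]
def wcloud(c):
    v,u=np.nonzero(c["range_z"]>0); o,w,d=wray(c,u.astype(float),v.astype(float))
    return o+w*(c["range_z"][v,u]/d[:,2])[:,None],u,v
E
python3 - <<'E'
from h import *
c=np.load("w1.npy",allow_pickle=True).item()
P,u,v=wcloud(c)
def clus(x,y,z0,z1,r=.06):
    Q=P[(np.hypot(P[:,0]-x,P[:,1]-y)<r)&(P[:,2]>z0)&(P[:,2]<z1)];return Q
for nm,x,y in(("jar",.575,.159),("L",.555,-.042),("green",.463,.185)):
    Q=clus(x,y,.087,.11);print(nm,len(Q),(Q.min(0)+Q.max(0))/2,Q.max(0)-Q.min(0),np.median(Q[:,2]))
Q=clus(.674,.211,.068,.082,.08);print(cv2.minAreaRect(Q[:,:2].astype(np.float32)*1000),np.median(Q[:,2]))
Q=clus(.575,.159,.0945,.11);print("rib pts",len(Q),Q.mean(0))
J=(clus(.575,.159,.087,.0935)); jc=((J.min(0)+J.max(0))/2)
if len(Q): print(np.degrees(np.arctan2(*(Q.mean(0)-jc)[1::-1])))
print("manual", wpt(c,[287,280,277],[215,192,183],.092))
im=c["image"][165:255,240:330];cv2.imwrite("pics/w1z.png",cv2.resize(im,None,fx=6,fy=6,interpolation=cv2.INTER_CUBIC))
E
```

```text
jar 2101 [0.57835205 0.15994829 0.09253821] [0.05363924 0.05347938 0.01098481] 0.09127449513776142
L 2233 [ 0.55703668 -0.04070337  0.09565364] [0.06279598 0.06357314 0.01704853] 0.1018909442365658
green 3254 [0.46813493 0.18531398 0.09321171] [0.06300869 0.06323793 0.00737506] 0.0939443989034088
((679.1253662109375, 209.5277099609375), (50.06767654418945, 78.32362365722656), 22.770444869995117) 0.07384798538846124
rib pts 150 [0.5651782  0.15867193 0.09613063]
-174.46610933723443
manual [[0.57778908 0.16026561 0.092     ]
 [0.55315864 0.15751071 0.092     ]
 [0.54366721 0.15620216 0.092     ]]
```

View pics/w1z.png

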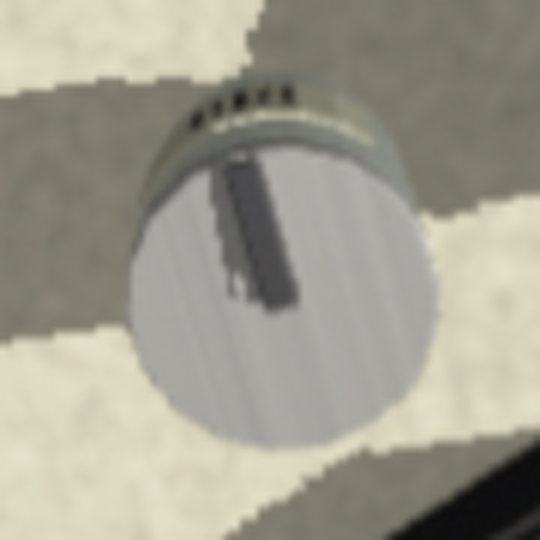

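```bash
python3 - <<'E'
from h import *
a=np.radians(80)
move_ptp([.577,.160,.15],down(a))
print("contact",servo_line([.577,.160,.043],rate=.12,contact_N=6))
move_gripper(.04)
print(current_finger_gap(),current_position(),current_force(),current_clock())
q=np.array(current_joint_pos()); 
for k in range(3):
    q[5]+=np.radians(162.3)/3; goto_joints(list(q))
print(np.round(current_joint_pos(),3),Ro.from_quat(current_orientation()).as_matrix()[:,0],current_force(),current_clock())
move_gripper(.085)
servo_line([.577,.160,.25],rate=.15)
move_ptp([.56,.16,.25],down(np.radians(-10)))
c=capture("wrist"); cv2.imwrite("pics/w2.png",c["image"]); np.save("w2.npy",c,allow_pickle=True)
P,u,v=wcloud(c)
def clus(x,y,z0,z1,r=.06):
    return P[(np.hypot(P[:,0]-x,P[:,1]-y)<r)&(P[:,2]>z0)&(P[:,2]<z1)]
J=clus(.575,.159,.087,.0935);jc=(J.min(0)+J.max(0))/2;Q=clus(.575,.159,.0945,.11);print(jc,len(Q),np.degrees(np.arctan2(*(Q.mean(0)-jc)[1::-1])))
Q=clus(.676,.211,.068,.082,.08);print(cv2.minAreaRect(Q[:,:2].astype(np.float32)*1000))
for nm,x,y in(("L",.557,-.042),("M",.565,-.154),("R",.575,-.267)):
    Q=clus(x,y,.09,.11)
    if len(Q):print(nm,len(Q),(Q.min(0)+Q.max(0))/2,Q.max(0)-Q.min(0))
print(current_clock(),current_force())
E
```

```text
contact False
0.053124406319782685 [0.57699579 0.15984504 0.04311603] [-0.31894177 -1.06650183  1.82201521] 6.7
[ 1.550e-01  5.640e-01  1.683e+00 -1.000e-03  8.960e-01  1.589e+00] [ 1.36355203e-01 -9.90659929e-01  4.04307495e-04] [ 1.00362676 -0.51985788  0.5140397 ] 9.4
[0.57719973 0.16122677 0.09021379] 157 23.05777022106681
((678.9195556640625, 211.81588745117188), (52.02735137939453, 79.80459594726562), 24.697479248046875)
L 1170 [ 0.55808415 -0.0289941   0.09718077] [0.06255306 0.04017489 0.01431823]
12.8083 [0.5024     0.38175998 0.20464917]
```

View pics/w2.png

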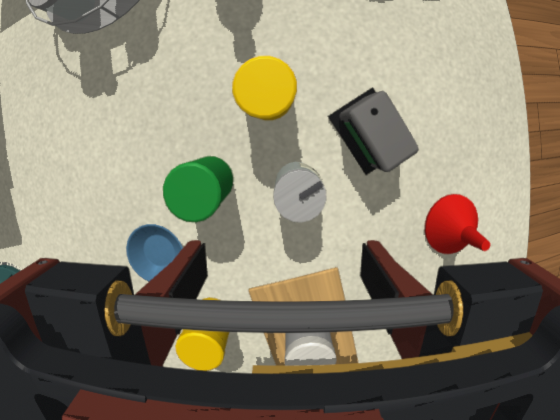

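```bash
python3 - <<'E'
from h import *
move_ptp([.55,-.13,.26],down(np.radians(95)))
c=capture("wrist"); cv2.imwrite("pics/w3.png",c["image"])
P,u,v=wcloud(c)
def clus(x,y,z0,z1,r=.05):
    return P[(np.hypot(P[:,0]-x,P[:,1]-y)<r)&(P[:,2]>z0)&(P[:,2]<z1)]
for nm,x,y in(("L",.557,-.042),("M",.565,-.154),("R",.575,-.267)):
    Q=clus(x,y,.097,.11)
    if len(Q):print(nm,len(Q),(Q.min(0)+Q.max(0))/2,Q.max(0)-Q.min(0),np.median(Q[:,2]))
print(current_clock(),np.round(current_joint_pos(),2))
E
```

```text
L 2720 [ 0.55739812 -0.04197161  0.10066396] [0.06341557 0.06405327 0.00713048] 0.10190789620859572
M 2901 [ 0.56734352 -0.15446346  0.10098754] [0.06290715 0.06358293 0.00746227] 0.10205527417453741
R 2387 [ 0.57730842 -0.26753192  0.10099418] [0.06388768 0.06423311 0.00773947] 0.10199629060746529
14.875 [-0.35  0.28  1.54  0.    1.33 -2.01]
```

View pics/w3.png

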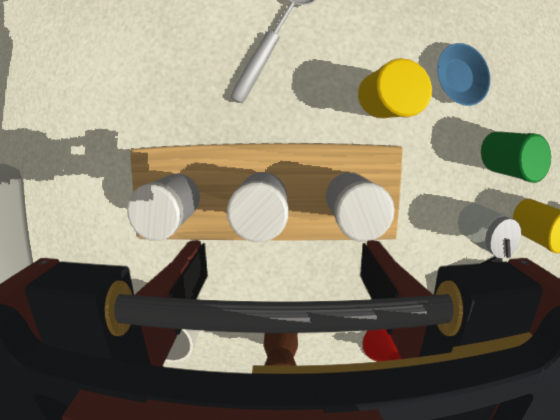

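```bash
cat > heft.py <<'E'
from h import *
import sys
T=dict(L=(.557,-.042),M=(.567,-.1543),R=(.577,-.2675))
def f():
    F=[]
    for _ in range(6): F.append(current_force()); sleep(.05)
    return np.mean(F,0)
nm=sys.argv[1]; x,y=T[nm]; o=down(np.radians(5))
move_ptp([x,y,.16],o)
f0=f()
print("contact",servo_line([x,y,.043],rate=.12,contact_N=8))
move_gripper(.05); g=current_finger_gap()
servo_line([x,y,.083],rate=.08); sleep(.3)
f1=f(); print(nm,"gap",g,current_finger_gap(),"weight N",f0-f1,current_position(),current_clock())
if "keep" not in sys.argv:
    servo_line([x,y,.0433],rate=.06)
    move_gripper(.085); servo_line([x,y,.16],rate=.15)
print(current_clock(),current_force())
E
python3 heft.py L
```

```text
contact False
L gap 0.06344796010953101 0.06330910564289964 weight N [-0.20472514 -0.18455937  5.90649816] [ 0.55698665 -0.04200093  0.08294473] 19.5583
21.8417 [ 0.81879775 -0.18505648 -1.05934514]
```

```bash
python3 heft.py M; python3 heft.py R; python3 - <<'E'
from h import *
move_ptp([.55,-.13,.26],down(np.radians(5)))
for n in("wrist","top"):
    c=capture(n); cv2.imwrite(f"pics/{n}4.png",c["image"])
    P=wcloud(c)[0] if n=="wrist" else cloud(c,np.ones((420,560),bool))
    for nm,x,y in(("L",.557,-.042),("M",.567,-.154),("R",.577,-.267)):
        Q=P[(np.hypot(P[:,0]-x,P[:,1]-y)<.05)&(P[:,2]>.097)&(P[:,2]<.11)]
        if len(Q):print(n,nm,len(Q),(Q.min(0)+Q.max(0))/2,Q.max(0)-Q.min(0))
print(current_clock())
E
```

```text
contact False
M gap 0.06357149282686088 0.06343368998793851 weight N [ 0.50155055 -0.15190325  2.07341699] [ 0.56697607 -0.15431441  0.08293343] 25.525
27.8083 [ 0.02304448 -0.29061719 -0.56976436]
contact False
R gap 0.06294301586633651 0.06313307453818924 weight N [0.19874536 0.29606588 1.64235144] [ 0.57698676 -0.26753972  0.08290919] 31.4833
33.775 [0.19937291 0.0298947  0.02417892]
wrist L 3243 [ 0.55645204 -0.04197834  0.10140488] [0.06263834 0.0630613  0.00724807]
wrist M 2841 [ 0.56656439 -0.15302996  0.10078743] [0.06271501 0.06224864 0.00750564]
wrist R 391 [ 0.57565072 -0.26707705  0.10049739] [0.04718656 0.06349772 0.00686951]
top L 503 [ 0.55235926 -0.04170495  0.10292708] [0.06077611 0.06277896 0.01182465]
top M 356 [ 0.56172234 -0.14954652  0.10258094] [0.06063874 0.05453156 0.01108412]
top R 2 [ 0.54310676 -0.2775997   0.10071126] [0.00019806 0.00363132 0.00340833]
34.6
```

View pics/wrist4.png

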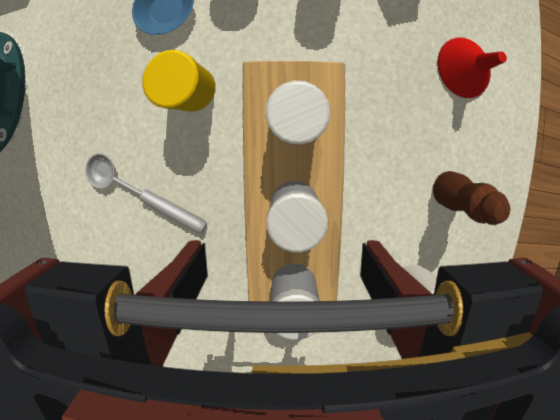

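```bash
python3 heft.py L keep; python3 - <<'E'
from h import *
servo_line([.557,-.042,.185],rate=.1); sleep(.5)
print(current_finger_gap(),current_position(),current_force(),current_clock())
for n in("scene","top"):
    c=capture(n); cv2.imwrite(f"pics/{n}5.png",c["image"])
c=capture("scene");P=cloud(c,np.ones((420,560),bool))
for nm,x,y in(("M",.567,-.154),("R",.577,-.267),("jar",.577,.161)):
    Q=P[(np.hypot(P[:,0]-x,P[:,1]-y)<.05)&(P[:,2]>.087)&(P[:,2]<.11)];print(nm,len(Q),(Q.min(0)+Q.max(0))/2)
im=c["image"];cv2.imwrite("pics/s5z.png",cv2.resize(im[130:340,120:400],None,fx=2.8,fy=2.8,interpolation=cv2.INTER_CUBIC))
E
```

```text
contact False
L gap 0.06312327826915982 0.06288648519280708 weight N [0.03583644 0.30475332 6.10059388] [ 0.5569709  -0.04197673  0.08292574] 38.35
38.35 [-0.55415467  0.32160373 -6.48956708]
0.0632365992910108 [ 0.55699304 -0.04197523  0.18492648] [ 0.09701889  1.12907005 -5.20309883] 40.0167
M 451 [ 0.56780794 -0.15473907  0.09718954]
R 513 [ 0.57744768 -0.26821173  0.09706886]
jar 215 [0.57755348 0.15964772 0.09335859]
```

View pics/s5z.png

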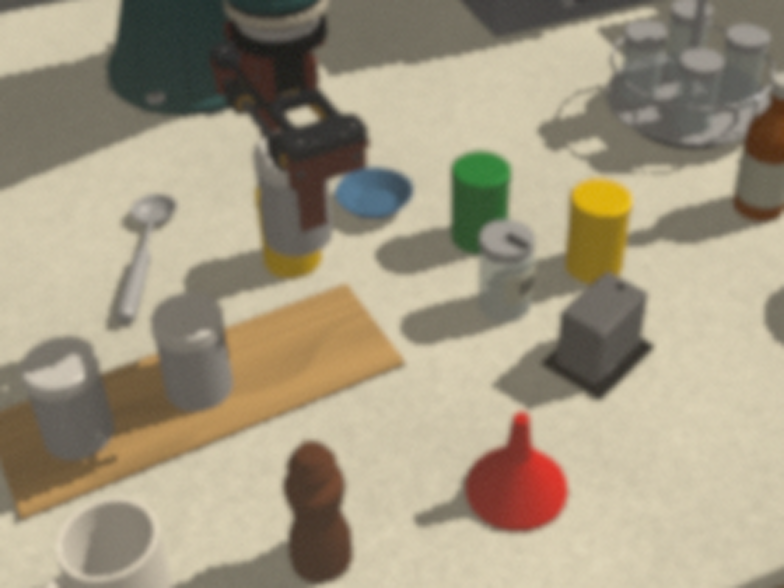

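The zoomed scene view shows the left tin held upright in the gripper at about (295,205). The other two tins stand on the board at (190,350) and (65,400). The jar is upright at (507,270) with its rib and label towards the reader at (600,325), and nothing else looks disturbed.

```bash
python3 - <<'E'
from h import *
print(np.abs(current_qvel()).max(),current_finger_gap(),current_clock()); close_job()
E
```

```text
0.0007928452208496892 0.06343722019999498 40.1667
the job is handed in; nothing more can be done
```

I turned the jar, hefted the tins left, middle, right, and handed the job in at 40.2 s, holding the left tin as the heaviest. `close_job()` gave no verdict, so I only have my own checks.

- **Jar:** I turned it about 162° where it stood and let go. Afterwards its rib pointed at 23.1°, against 22.8–24.7° measured for the reader. It stood about 113 mm in front of the reader's origin and about 5 mm off the window's centre line. The last look at the jar put it in the same place.
- **Tins:** they weighed 5.9 N (left), 2.1 N (middle) and 1.6 N (right). I set each one back within a few millimetres of where it stood. Lifting the left tin again gave 6.1 N.
- **Final state:** the left tin is held with its base about 0.15 m above the shelf. The finger gap is 63 mm and joint speeds are near zero. The middle and right tins are upright on the board, and nothing else looked moved in the last picture.

Some readings disagreed:
- The camera views differed by up to about 5 mm in x.
- The last top picture measured the middle and right tins poorly, apparently because the arm was in the way. I relied on the wrist and scene views for those two.
- Force readings varied by roughly ±1 N. The left tin is still heavier than the others by about 4 N.

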